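# Make up the moisture kit and the falling-number kit on their boards

### The job

Make up the two grinding kits for the day's wheat tests. Moisture kit, on the board with the D-shaped post: turn the spacer collar until its flat matches the post's and put it on the post fully down, then the grinding disc on the same post, hub up, fully down on the collar, and stand the lidded moisture tin in that board's recess. Falling-number kit, on the other board: the perforated sieve ring in the large recess and the rubber stopper, wide end down, in the small one; set the tin and the sieve down gently, everything upright, and leave the two sample vials between the boards standing where they are.

Things in the scene. Friction and masses are not known exactly. Their poses are not given: they have to be found in the camera images.
- spacer_mid (a point): spacer collar: plain bright steel collar standing upright on the bench, outside diameter 38 mm, 26 mm high, through bore 26 mm across with one flat (a D): the flat stands 7 mm from the axis on the collar's +x side. Same both ways up. Point: on the axis, half-way up (13 mm above its underside); z up.
- grind_disc_mid (a point): grinding disc: dark steel disc 64 mm across and 10 mm thick with toothed edge, with a round hub 36 mm across rising from its middle, hub upwards; 32 mm high in all (hub from 10 to 32 mm). D bore as the collar's: 26 mm, flat 7 mm from the axis on its +x side. Grip it by the hub. Point: on the axis, 16 mm above its underside; z up.
- tin_mid (a point): moisture tin: low round lidded aluminium dish, 56 mm across, 34 mm high, closed flat top. Point: on the axis, half-way up (17 mm above its underside); z up.
- sieve_mid (a point): sieve ring: open thin-walled steel ring with rows of small holes round its wall, 58 mm outside, 52 mm inside, 34 mm high, open at both ends. Point: on the axis, half-way up (17 mm above its underside); z up.
- stopper_mid (a point): rubber stopper: solid black cone standing on its wide end, 31 mm across below, 26 mm across the top, 34 mm high. Point: on the axis, half-way up (17 mm above its underside); z up.
- mill_board: mill board: fixed white board, 100 (x) x 210 (y) x 12 mm; origin: centre of underside, z up. At y=+52 a steel D post, 22 mm thick, top 66 mm above the bench (last 8 mm tapered), its flat 5 mm from its axis facing the board's +x: a D-bored part slides down with 2 mm play when its own +x points along the board's +x. At y=-52 the tin's recess, 77 mm across, 6 mm deep, dark floor 6 mm above the bench.
- sieve_board: sieve board: fixed white board, 100 (x) x 210 (y) x 12 mm; origin: centre of underside, z up. No post, but two round recesses, 6 mm deep, dark floors 6 mm above the bench: the large one for the sieve ring, 79 mm across, at y=+52, and the small one for the stopper, 51 mm across, at y=-52.
- vial_a: bystander: capped sample vial 29 mm across, 53 mm high, straw-coloured with a white cap, standing between the boards on the robot's side; origin at the centre of its underside.
- vial_b: bystander: another such vial, standing between the boards farther from the robot; origin at the centre of its underside.
Things that resemble listed ones, but are neither listed nor needed, are in the scene too. What is shaped like the part that bears grind_disc_mid but pink or red is not meant.

How it is judged:
At the end, for the whole second after the job is handed in: Collar, then disc (hub up) fully down on the post, within 3 mm, flats matched; tin, sieve ring and stopper (wide end down) in their own recesses within 12.5 mm of centre along each board axis, on the floor to 3 mm; all upright to 5 degrees, released, at rest; vials upright (x of spacer_mid in the frame of mill_board between -0.005 and 0.005 m and y of spacer_mid in the frame of mill_board between 0.047 and 0.057 m and z of spacer_mid in the frame of mill_board between 0.022 and 0.028 m and angle between each of spacer_mid, grind_disc_mid, tin_mid, sieve_mid, stopper_mid's own z axis and vertical below 0.09 rad and linear speed of each of spacer, grind_disc, tin, sieve, stopper below 0.02 m/s and x of grind_disc_mid in the frame of mill_board between -0.005 and 0.005 m and y of grind_disc_mid in the frame of mill_board between 0.047 and 0.057 m and z of grind_disc_mid in the frame of mill_board between 0.051 and 0.057 m and x of tin_mid in the frame of mill_board between -0.0125 and 0.0125 m and y of tin_mid in the frame of mill_board between -0.0645 and -0.0395 m and z of tin_mid in the frame of mill_board between 0.02 and 0.026 m and x of sieve_mid in the frame of sieve_board between -0.0125 and 0.0125 m and y of sieve_mid in the frame of sieve_board between 0.0395 and 0.0645 m and z of sieve_mid in the frame of sieve_board between 0.02 and 0.026 m and x of stopper_mid in the frame of sieve_board between -0.0125 and 0.0125 m and y of stopper_mid in the frame of sieve_board between -0.0645 and -0.0395 m and z of stopper_mid in the frame of sieve_board between 0.02 and 0.026 m and angle between the x axis of each of spacer_mid, grind_disc_mid and the x axis of mill_board, either way round below 0.4 rad and angle between each of vial_a, vial_b's own z axis and vertical below 0.15 rad); the robot touches nothing.
It fails at once if the moisture tin is let fall from more than about 3 cm, or thrown (contact force between the fingers and tin below 0.05 N and linear speed of tin above 0.75 m/s).
It fails at once if the sieve ring is let fall from more than about 3 cm, or thrown (contact force between the fingers and sieve below 0.05 N and linear speed of sieve above 0.75 m/s).
It fails at once if a sample vial is shifted by more than 3 cm (distance of vial_a from where it was at the start of the episode above 0.03 m).
It fails at once if a sample vial is shifted by more than 3 cm (distance of vial_b from where it was at the start of the episode above 0.03 m).
It also fails if it takes over 144 s, if anything falls off the work surface, if the arm or the gripper's body presses on something with over 40 N, if the wrist force passes 120 N, or if a joint passes its speed limit or range.

### The arm

A 7-joint arm with a two-finger parallel gripper is mounted at the origin on the work surface. World frame = base frame: x ahead of the robot, y to its left, z up, the work surface at z = 0. Lengths are in m, angles in rad, forces in N, time in s.
With the tool pointing down it reaches from about 0.425 to 1.025 m from the base axis. Payload 3.6 kg.
Tool frame: the origin (TCP) lies between the finger pads; the fingertips stand 19 mm ahead of it and the grasp point (between the pads) is the TCP (ctrl.tips_ahead is the distance from the TCP to the fingertips, in m); z points along the fingers, y is the line along which they close (so a half turn about z gives the same grasp; the last joint's range is limited). The gripper opens to 85 mm and grips with 20 to 120 N. Pads are 22 mm wide; open, the fingers measure 114 mm over their backs; the gripper's body (76 mm by 85 mm) begins 54 mm behind the grasp point. The pads swing forward as they close: fully open they stand 13 mm farther back than shut.
Start: joints at [-1.373, 0.591, 0.048, 1.609, -0.033, 0.943, -0.034], TCP at [0.208, 0.695, 0.25] pointing down, gripper open.
Joint ranges: [-2.69, 2.69], [-0.47, 2.24], [-1.27, 1.36], [0.19, 2.51], [-1.53, 4.68], [0.08, 2.07], [-3.09, 3.09]. Speed limits (rad/s): [2.57, 2.57, 3.14, 3.14, 3.14, 3.14, 3.14].

### API

Orientations are given as a unit quaternion [w, x, y, z].
In Python, from bench import ctrl gives the robot as it stands.
- The arm moves only by the tool move_arm, never from a script. Its argument "commands" is a list of rows, each an object with "xyz": the shift along the tool's x, y, z in mm, a list of three; "turn": the turn, a rotation vector about the tool's x, y, z in rad, a list of three; "gripper": the opening, from 0 (shut) to 1 (fully open). In form: [{"xyz": [tx, ty, tz], "turn": [wx, wy, wz], "gripper": gripper}, ...]. A call has 1 to 20 rows; each row is the pose to reach, as a shift and turn from the pose commanded when the call began, along the tool's axes at that moment; what a row does not reach only later rows make up. A row lasts 1/8 s, in which the tool goes at most 62.5 mm and 10.7 degrees, less where a joint would pass 70% of its speed; a pose out of reach is approached as far as the arm can. A call with a gripper value outside its range is refused whole. The fingers move at their own pace and stop on an object; "force" is the grip in N (left out, the last holds). Time passes only in rows, so rows that repeat a pose let the fingers close. It gives the time, the measured TCP pose, the force, the opening and the grip force at its end, in the units of the state.
- ctrl.read_state(): the state, without advancing time (a new reading comes with each control period).
- ctrl.capture(name): name is "scene" or "top"; returns (picture, depth): 480x640x3 uint8, red, green, blue; 480x640 float32, m along the optical axis (not along the pixel's ray), 0 where there is no reading.
- ctrl.calibration(name): a dict with "fx", "fy", "cx", "cy" (pixels), "R" (3x3) and "t" (3): a world point X has camera coordinates R X + t. Camera axes: x right, y down, z forward; pixel columns grow to the right and rows downward; lengths in m; the calibration is good to about 2 mm. A picture is of the moment at which its call begins. calibration takes no time and is no camera call.
- ctrl.hand_in(): hands the job in; it is judged then, once.
The state is a dict: "time_s": time; "joint_positions": joint angles; "qd": joint speeds; "joint_efforts": joint torques, N m; "eef_pos": TCP position; "ee_rot": TCP orientation; "ft_force": force on the tool from outside, world axes, zero at the start; "torque": the same for the moment, N m; "finger_gap": opening from 0.0 (shut) to 1.0 (fully open); "finger_force": force on a finger pad.
Only numpy, scipy, OpenCV 4.12 (cv2) and the standard library are available. Lean on these libraries where they do the work, as an engineer would, in place of code of your own. Each camera call takes 0.05 s, during which the arm holds its last target. There are 200 camera calls.

## Working session

There is one attempt and no reset: what is moved stays moved. The work goes in short steps, Python scripts to look and compute and a tool call to move; the robot and the scene stay as the last step left them, time stands still between calls to the robot, and variables do not carry over. Pictures are saved under pics/ and viewed, at most 14 in all, crops included, and the job is handed in when it is done.

Besides the shell and the picture viewer there is one more tool, called after "Call:" in YAML: its name, and indented under it one key for each argument. move_arm: Moves the arm, as the interface text tells. Its arguments: {"type":"object","properties":{"commands":{"type":"array"},"force":{"type":"number"}},"required":["commands"]}

```bash
mkdir -p pics; ls; cat > h.py <<'E'
import numpy as np, cv2
from bench import ctrl
def world(name,u,v,z=None,d=None):
    c=ctrl.calibration(name);R=np.array(c["R"]);t=np.array(c["t"])
    r=np.array([(u-c["cx"])/c["fx"],(v-c["cy"])/c["fy"],1.0])
    C=-R.T@t;D=R.T@r
    s=d if d is not None else (z-C[2])/D[2]
    return C+s*D
def proj(name,X):
    c=ctrl.calibration(name);p=np.array(c["R"])@np.array(X)+c["t"]
    return np.array([c["fx"]*p[0]/p[2]+c["cx"],c["fy"]*p[1]/p[2]+c["cy"]])
E
python3 - <<'E'
from h import *
s=ctrl.read_state();print({k:np.round(v,3) for k,v in s.items()})
for n in("scene","top"):
    p,d=ctrl.capture(n);cv2.imwrite(f"pics/{n}0.png",p[:,:,::-1]);np.savez(f"pics/{n}0.npz",p=p,d=d)
    c=ctrl.calibration(n);print(n,c["fx"],-np.array(c["R"]).T@c["t"],np.round(c["R"],2).tolist())
E
```

```text
pics
{'time_s': np.float64(0.0), 'joint_positions': array([-1.374,  0.592,  0.048,  1.61 , -0.033,  0.943, -0.034]), 'qd': array([ 0.001,  0.001, -0.002,  0.001, -0.   , -0.   ,  0.002]), 'joint_efforts': array([ 0.0000e+00, -5.4870e+01,  1.5470e+00, -1.9812e+01,  9.0000e-03,
        9.0000e-03,  0.0000e+00]), 'eef_pos': array([0.208, 0.694, 0.249]), 'ee_rot': array([-0.   ,  0.145,  0.989, -0.001]), 'ft_force': array([0.371, 0.174, 0.025]), 'torque': array([0.007, 0.006, 0.006]), 'finger_force': np.float64(0.0), 'finger_gap': np.float64(0.998)}
scene 526.2744880506551 [1.25196548 0.17599871 0.70369508] [[-0.14, 0.99, -0.01], [0.64, 0.08, -0.76], [-0.76, -0.12, -0.64]]
top 518.6985808631582 [0.4233095  0.06194385 1.07129453] [[-0.03, -1.0, 0.01], [-1.0, 0.03, -0.05], [0.05, -0.01, -1.0]]
```

View pics/scene0.png

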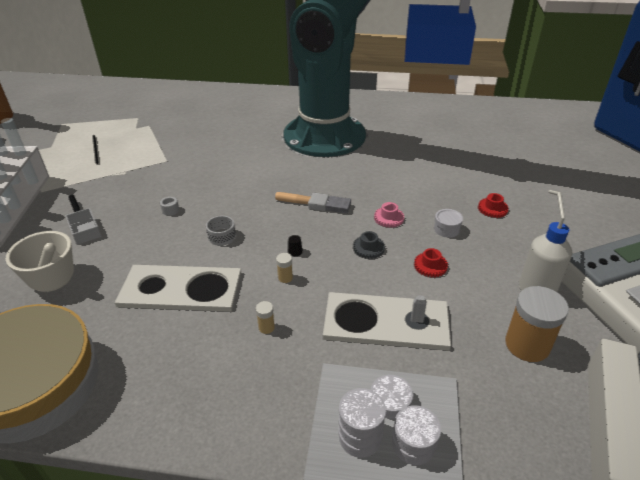

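View pics/top0.png

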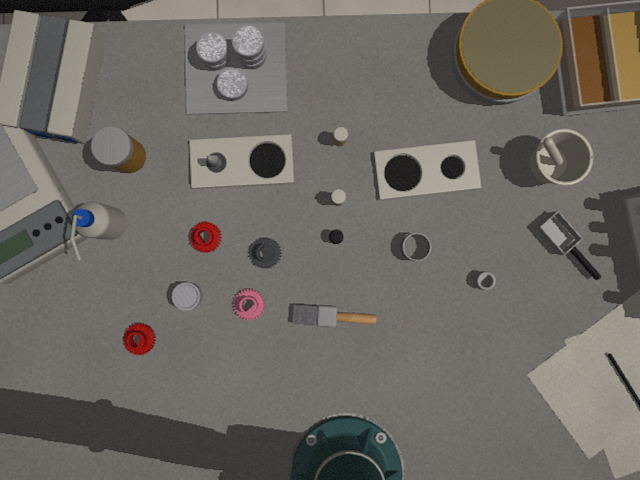

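Scene: collar at top-view pixel (486,281), sieve (416,247), stopper (336,237), disc (265,252), tin (185,296). The mill board is around (242,161) with its post at (216,161), the sieve board around (428,170), and the vials at (341,136) and (338,198). Next I enlarge them for centres and flats.

```bash
python3 - <<'E'
from h import *
p=np.load("pics/top0.npz")["p"][:,:,::-1]
def c(u,v,w,k):return cv2.resize(p[v-w:v+w,u-w:u+w],None,fx=k,fy=k,interpolation=cv2.INTER_CUBIC)
a=[c(265,252,20,6),c(486,281,20,6),c(216,161,20,6)]
b=[c(185,296,20,6),c(416,247,20,6),c(336,237,20,6)]
m=np.vstack([np.hstack(a),np.hstack(b)])
m=np.clip(m.astype(float)*1.4,0,255).astype(np.uint8)
cv2.imwrite("pics/crop1.png",m)
q=cv2.resize(p[125:215,180:490],None,fx=2.58,fy=2.58,interpolation=cv2.INTER_CUBIC)
cv2.imwrite("pics/crop2.png",q);print(q.shape)
E
```

```text
(232, 800, 3)
```

View pics/crop1.png

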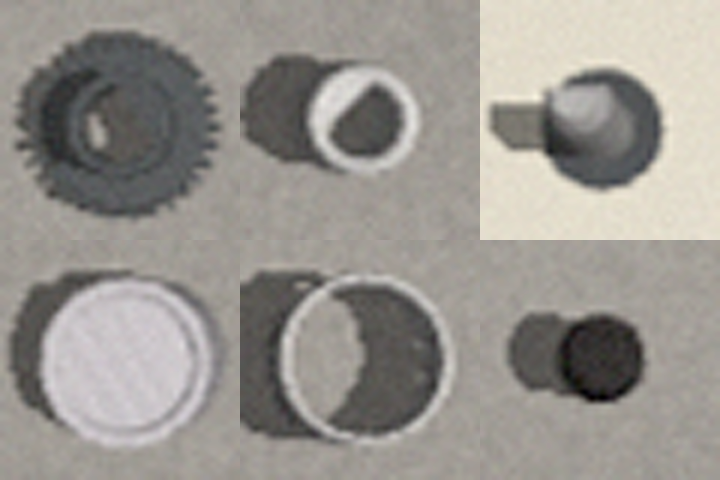

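View pics/crop2.png

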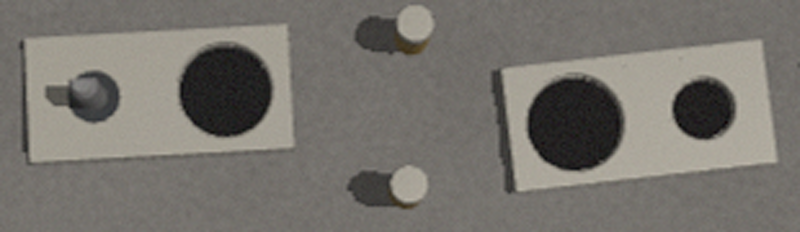

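The collar's flat faces upper-left (world about +x+y). The tin, sieve and stopper are clear, but the disc's flat isn't visible. Now I measure heights and centres from both views' depth, and enhance the disc bore.

```bash
cat >> h.py <<'E'
def cloud(name,p,d):
    c=ctrl.calibration(name);R=np.array(c["R"]);t=np.array(c["t"])
    v,u=np.mgrid[:480,:640]
    P=np.stack([(u-c["cx"])/c["fx"]*d,(v-c["cy"])/c["fy"]*d,d],-1)
    W=(P-t)@R
    W[d<=0]=np.nan
    return W
def obj(W,x,y,r,zlo):
    k=(np.hypot(W[...,0]-x,W[...,1]-y)<r)&(W[...,2]>zlo)
    return W[k]
E
python3 - <<'E'
from h import *
S={}
for n in("scene","top"):
    z=np.load(f"pics/{n}0.npz");S[n]=(z["p"],cloud(n,z["p"],z["d"]))
things=dict(collar=(486,281,.026),sieve=(416,247,.034),stopper=(336,237,.034),disc=(265,252,.032),tin=(185,296,.034),post=(216,161,.066),vialb=(341,136,.053),viala=(338,198,.053))
for k,(u,v,h) in things.items():
    X=world("top",u,v,z=h)
    for n in S:
        Q=obj(S[n][1],X[0],X[1],.05,.012 if k!="post" else .02)
        if len(Q)<5: print(k,n,len(Q));continue
        zt=np.percentile(Q[:,2],97)
        T=Q[Q[:,2]>zt-.006]
        (cx,cy),r=cv2.minEnclosingCircle(T[:,:2].astype(np.float32))
        print(k,n,len(Q),"ztop %.4f"%zt,"c",np.round([cx,cy],4),"r %.4f"%r,"mid",np.round((T.min(0)+T.max(0))/2,4)[:2], "ray",np.round(X[:2],4))
    W=S["top"][1]
# bench height
for n in S: 
    W=S[n][1];k=(abs(W[...,0]-.6)<.25)&(abs(W[...,1])<.3)&(abs(W[...,2])<.004);print(n,"bench",np.nanmedian(W[k][:,2]))
# boards: bright minAreaRect at z=.012 ; recess fits
p=S["top"][0];g=cv2.cvtColor(p,cv2.COLOR_RGB2GRAY)
for nm,(u0,u1,v0,v1) in dict(mill=(180,305,125,198),sieve=(365,490,132,208)).items():
    sub=g[v0:v1,u0:u1];m=(sub>130).astype(np.uint8)
    cs,_=cv2.findContours(m,cv2.RETR_EXTERNAL,cv2.CHAIN_APPROX_NONE);cc=max(cs,key=cv2.contourArea)+np.array([u0,v0])
    W=np.array([world("top",a,b,z=.012)[:2] for a,b in cc[:,0]],np.float32)
    print(nm,cv2.minAreaRect(W))
    m=(sub<60).astype(np.uint8)
    cs,_=cv2.findContours(m,cv2.RETR_EXTERNAL,cv2.CHAIN_APPROX_NONE)
    for q in cs:
        if cv2.contourArea(q)>150:
            W=np.array([world("top",a+u0,b+v0,z=.010)[:2] for a,b in q[:,0]],np.float32)
            e=cv2.fitEllipse(W);print("  recess",e)
            i,j=np.mean(q[:,0],0).astype(int)
            print("  floor z",np.nanmedian(S["top"][1][v0+j-4:v0+j+4,u0+i-4:u0+i+4,2]))
# disc crops
t=p[232:272,245:285];s=S["scene"][0][225:262,345:393]
f=lambda a:np.clip((cv2.resize(a,(400,400),interpolation=cv2.INTER_CUBIC).astype(float)-20)*2.2,0,255).astype(np.uint8)
cv2.imwrite("pics/crop3.png",np.hstack([f(t),f(s)])[:,:,::-1])
E
```

```text
collar scene 220 ztop 0.0280 c [ 0.3784 -0.2937] r 0.0206 mid [ 0.3785 -0.2939] ray [ 0.376  -0.2921]
collar top 231 ztop 0.0290 c [ 0.3787 -0.2906] r 0.0195 mid [ 0.378  -0.2904] ray [ 0.376  -0.2921]
sieve scene 511 ztop 0.0350 c [ 0.4533 -0.1551] r 0.0320 mid [ 0.4527 -0.1541] ray [ 0.4482 -0.1518]
sieve top 243 ztop 0.0375 c [ 0.4499 -0.1519] r 0.0290 mid [ 0.4502 -0.152 ] ray [ 0.4482 -0.1518]
stopper scene 212 ztop 0.0360 c [0.4777 0.0055] r 0.0137 mid [0.4775 0.0053] ray [0.4727 0.0079]
stopper top 157 ztop 0.0378 c [0.4758 0.0073] r 0.0128 mid [0.4757 0.0077] ray [0.4727 0.0079]
disc scene 308 ztop 0.0335 c [0.4489 0.1491] r 0.0190 mid [0.4483 0.1501] ray [0.4467 0.1508]
disc top 243 ztop 0.0350 c [0.4467 0.1531] r 0.0177 mid [0.4468 0.1535] ray [0.4467 0.1508]
tin scene 557 ztop 0.0351 c [0.3653 0.3083] r 0.0298 mid [0.3664 0.3088] ray [0.3637 0.3115]
tin top 653 ztop 0.0374 c [0.3641 0.3112] r 0.0284 mid [0.3647 0.3114] ray [0.3637 0.3115]
post scene 300 ztop 0.0673 c [0.6372 0.2466] r 0.0091 mid [0.6358 0.2466] ray [0.6261 0.2392]
post top 132 ztop 0.0684 c [0.6338 0.2483]
[... 482 characters left out ...]
op bench 0.0006033958255245071
mill ((0.6366146802902222, 0.19648095965385437), (0.10014442354440689, 0.2102942019701004), 1.6583945751190186)
  recess ((0.6366670727729797, 0.14403070509433746), (0.06943958252668381, 0.07020586729049683), 175.67405700683594)
  floor z 0.007178877625490548
sieve ((0.6086665987968445, -0.18625304102897644), (0.10068375617265701, 0.21097378432750702), 4.9429850578308105)
  recess ((0.612038791179657, -0.23751316964626312), (0.04390854388475418, 0.04516305774450302), 26.958206176757812)
  floor z 0.00658963797604079
  recess ((0.6029012203216553, -0.13423629105091095), (0.07114330679178238, 0.07287897169589996), 13.01215934753418)
  floor z 0.006586577695232922
```

View pics/crop3.png

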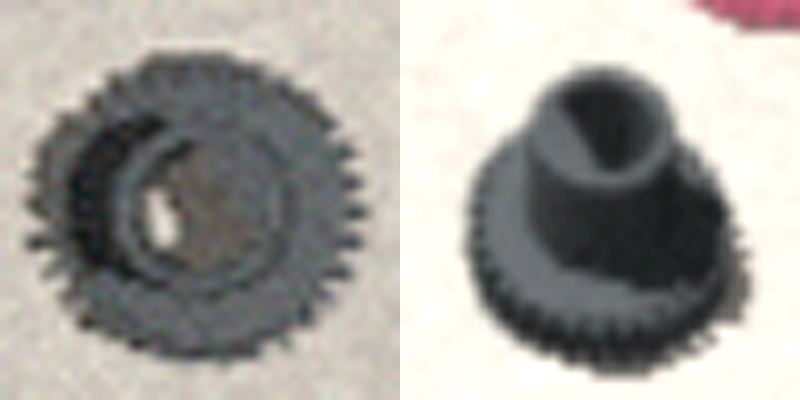

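Disc in the scene crop: the flat's chord runs from (565,100) to (605,165), solid on the lower-left, so the flat faces the robot's −y side and slightly outward. I'll compute the angles and a pose helper.

```bash
cat >> h.py <<'E'
from scipy.spatial.transform import Rotation as Ro
def go(x,y,z,yaw=None):
    """shift (mm) and turn in present tool axes to put TCP at x,y,z pointing down; yaw = world angle of tool y, deg (mod 180)"""
    s=ctrl.read_state();q=s["ee_rot"];r=Ro.from_quat([q[1],q[2],q[3],q[0]])
    M=r.as_matrix();now=np.degrees(np.arctan2(M[1,1],M[0,1]))
    if yaw is None: yaw=now
    dy=(yaw-now+90)%180-90
    a=np.radians(now+dy);Y=np.array([np.cos(a),np.sin(a),0]);Z=np.array([0,0,-1.]);X=np.cross(Y,Z)
    T=Ro.from_matrix(M.T@np.stack([X,Y,Z],1)).as_rotvec()
    print("now",np.round(s["eef_pos"],4),"yaw %.1f"%now,"q",np.round(s["joint_positions"],2),"shift",np.round(M.T@(np.array([x,y,z])-s["eef_pos"])*1000,1),"turn",np.round(T,3))
E
python3 - <<'E'
from h import *
def ang(n,a,b,z,toward):
    A=world(n,*a,z=z)[:2];B=world(n,*b,z=z)[:2];d=B-A;m=np.array([-d[1],d[0]])
    t=world(n,*toward,z=z)[:2]-A
    if m@t<0:m=-m
    print(n,"flat normal deg",np.degrees(np.arctan2(m[1],m[0])),"len mm",np.hypot(*d)*1000)
f=lambda u,v:(345+(u-400)/8.333,225+v/10.81)
ang("scene",f(565,100),f(605,165),.032,f(540,160))
g=lambda u,v:(466+(u-240)/6,261+v/6)
ang("top",g(330,132),g(378,86),.026,g(330,90))
z=np.load("pics/scene0.npz");p=z["p"]
# scene collar flat crop + boards in scene
W=cloud("scene",p,z["d"]);g=cv2.cvtColor(p,cv2.COLOR_RGB2GRAY)
for nm,(u0,u1,v0,v1) in dict(mill=(315,460,290,352),sieve=(112,246,260,315)).items():
    m=(g[v0:v1,u0:u1]>150).astype(np.uint8)
    cs,_=cv2.findContours(m,cv2.RETR_EXTERNAL,cv2.CHAIN_APPROX_NONE);cc=max(cs,key=cv2.contourArea)+np.array([u0,v0])
    Q=np.array([world("scene",a,b,z=.012)[:2] for a,b in cc[:,0]],np.float32)
    print(nm,cv2.minAreaRect(Q))
go(.365,.310,.15)
c=cv2.resize(p[190:225,150:190],None,fx=10,fy=10,interpolation=cv2.INTER_CUBIC);c2=cv2.resize(p[285:335,400:440],None,fx=7,fy=7,interpolation=cv2.INTER_CUBIC)
cv2.imwrite("pics/crop4.png",np.hstack([c,c2])[:,:,::-1])
E
```

```text
scene flat normal deg -57.898487977343805 len mm 20.299918119370474
top flat normal deg 41.55541282519792 len mm 22.5102209376046
mill ((0.6364739537239075, 0.19541820883750916), (0.10084201395511627, 0.21180962026119232), 1.527406930923462)
sieve ((0.6079006195068359, -0.1880391538143158), (0.10078462213277817, 0.21070924401283264), 4.823065757751465)
now [0.2077 0.6939 0.2492] yaw 73.3 q [-1.37  0.59  0.05  1.61 -0.03  0.94 -0.03] shift [-260.7 -322.4   99.9] turn [-0.002  0.     0.   ]
```

View pics/crop4.png

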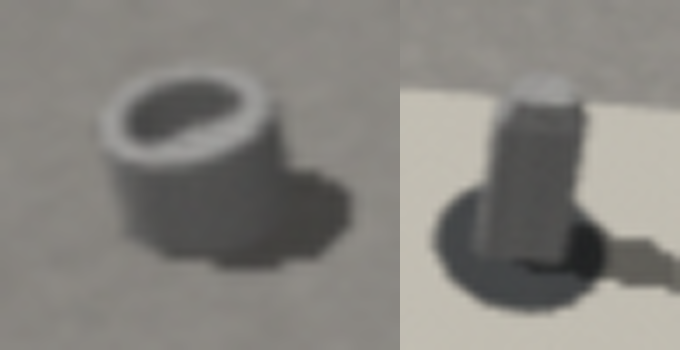

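Call:
move_arm:
  commands:
    - {"xyz": [-261, -322, 0], "turn": [0, 0, 0], "gripper": 1}
    - {"xyz": [-261, -322, 0], "turn": [0, 0, 0], "gripper": 1}
    - {"xyz": [-261, -322, 0], "turn": [0, 0, 0], "gripper": 1}
    - {"xyz": [-261, -322, 50], "turn": [0, 0, 0], "gripper": 1}
    - {"xyz": [-261, -322, 100], "turn": [0, 0, 0], "gripper": 1}
    - {"xyz": [-261, -322, 130], "turn": [0, 0, 0], "gripper": 1}
    - {"xyz": [-261, -322, 150], "turn": [0, 0, 0], "gripper": 1}
    - {"xyz": [-261, -322, 150], "turn": [0, 0, 0], "gripper": 1}
    - {"xyz": [-261, -322, 150], "turn": [0, 0, 0], "gripper": 1}
    - {"xyz": [-261, -322, 150], "turn": [0, 0, 0], "gripper": 1}
  force: 30

```text
time_s: 1.35
eef_pos: [0.3658, 0.3129, 0.1009]
ee_rot: [0.0, 0.144, 0.99, 0.001]
ft_force: [0.8, 0.2, -0.2]
finger_gap: 1.0
finger_force: 0.0
```

```bash
python3 -c "
from h import *
go(.365,.310,.027)"
```

```text
now [0.3658 0.3129 0.1009] yaw 73.4 q [-0.82  0.54  0.03  2.26 -0.05  0.34  0.53] shift [-0.  -3.2 73.9] turn [ 0.002  0.    -0.   ]
```

Call:
move_arm:
  commands:
    - {"xyz": [0, -2, 40], "turn": [0, 0, 0], "gripper": 1}
    - {"xyz": [0, -2, 60], "turn": [0, 0, 0], "gripper": 1}
    - {"xyz": [0, -2, 74], "turn": [0, 0, 0], "gripper": 1}
    - {"xyz": [0, -2, 74], "turn": [0, 0, 0], "gripper": 0.5}
    - {"xyz": [0, -2, 74], "turn": [0, 0, 0], "gripper": 0.5}
    - {"xyz": [0, -2, 74], "turn": [0, 0, 0], "gripper": 0.4}
    - {"xyz": [0, -2, 74], "turn": [0, 0, 0], "gripper": 0.4}
    - {"xyz": [0, -2, 74], "turn": [0, 0, 0], "gripper": 0.4}
    - {"xyz": [0, -2, 74], "turn": [0, 0, 0], "gripper": 0.4}
    - {"xyz": [0, -2, 74], "turn": [0, 0, 0], "gripper": 0.4}
  force: 40

```text
time_s: 2.6
eef_pos: [0.3654, 0.3102, 0.0273]
ee_rot: [0.0, 0.145, 0.989, 0.001]
ft_force: [-1.0, 0.8, 7.0]
finger_gap: 0.642
finger_force: 42.8
```

Call:
move_arm:
  commands:
    - {"xyz": [0, 0, -30], "turn": [0, 0, 0], "gripper": 0.4}
    - {"xyz": [0, 0, -80], "turn": [0, 0, 0], "gripper": 0.4}
    - {"xyz": [0, 0, -110], "turn": [0, 0, 0], "gripper": 0.4}
    - {"xyz": [0, 0, -110], "turn": [0, 0, 0], "gripper": 0.4}

```text
time_s: 3.1
eef_pos: [0.3662, 0.3102, 0.1386]
ee_rot: [0.002, 0.145, 0.989, 0.002]
ft_force: [0.4, -0.4, -0.0]
finger_gap: 0.642
finger_force: 42.6
```

```bash
python3 -c "
from h import *
go(.638,.144,.137,90)"
```

```text
now [0.3662 0.3102 0.1386] yaw 73.3 q [-0.83  0.47  0.04  2.24 -0.04  0.42  0.53] shift [-308.1  -81.1    2. ] turn [ 0.004  0.003 -0.291]
```

Call:
move_arm:
  commands:
    - {"xyz": [-40, -10, 0], "turn": [0, 0, -0.05], "gripper": 0.4}
    - {"xyz": [-100, -25, 0], "turn": [0, 0, -0.15], "gripper": 0.4}
    - {"xyz": [-160, -42, 0], "turn": [0, 0, -0.25], "gripper": 0.4}
    - {"xyz": [-220, -58, 0], "turn": [0, 0, -0.29], "gripper": 0.4}
    - {"xyz": [-275, -72, 0], "turn": [0, 0, -0.29], "gripper": 0.4}
    - {"xyz": [-308, -81, 0], "turn": [0, 0, -0.29], "gripper": 0.4}
    - {"xyz": [-308, -81, 0], "turn": [0, 0, -0.29], "gripper": 0.4}
    - {"xyz": [-308, -81, 0], "turn": [0, 0, -0.29], "gripper": 0.4}
    - {"xyz": [-308, -81, 0], "turn": [0, 0, -0.29], "gripper": 0.4}

```text
time_s: 4.22
eef_pos: [0.635, 0.1449, 0.1356]
ee_rot: [-0.001, -0.001, 1.0, 0.0]
ft_force: [-0.2, -0.5, 0.1]
finger_gap: 0.639
finger_force: 42.6
```

```bash
python3 -c "
from h import *
go(.638,.144,.034,90)"
```

```text
now [0.635  0.1449 0.1356] yaw 90.1 q [-0.24  0.64 -0.08  1.86  0.08  0.65  1.21] shift [ -3.2  -1.  101.6] turn [ 0.    -0.002  0.002]
```

Call:
move_arm:
  commands:
    - {"xyz": [-2, 0, 40], "turn": [0, 0, 0], "gripper": 0.4}
    - {"xyz": [-2, 0, 75], "turn": [0, 0, 0], "gripper": 0.4}
    - {"xyz": [-2, 0, 92], "turn": [0, 0, 0], "gripper": 0.4}
    - {"xyz": [-2, 0, 98], "turn": [0, 0, 0], "gripper": 0.4}
    - {"xyz": [-2, 0, 101], "turn": [0, 0, 0], "gripper": 0.4}
    - {"xyz": [-2, 0, 101], "turn": [0, 0, 0], "gripper": 0.4}
    - {"xyz": [-2, 0, 102], "turn": [0, 0, 0], "gripper": 0.4}
    - {"xyz": [-2, 0, 102], "turn": [0, 0, 0], "gripper": 0.4}

```text
time_s: 5.22
eef_pos: [0.6392, 0.1435, 0.0348]
ee_rot: [0.0, 0.0, 1.0, 0.0]
ft_force: [0.4, 0.2, -1.0]
finger_gap: 0.641
finger_force: 42.6
```

Call:
move_arm:
  commands:
    - {"xyz": [0, 0, 1], "turn": [0, 0, 0], "gripper": 0.7}
    - {"xyz": [0, 0, 1], "turn": [0, 0, 0], "gripper": 0.8}
    - {"xyz": [0, 0, 1], "turn": [0, 0, 0], "gripper": 0.9}
    - {"xyz": [0, 0, 0], "turn": [0, 0, 0], "gripper": 0.9}
    - {"xyz": [0, 0, -50], "turn": [0, 0, 0], "gripper": 0.9}
    - {"xyz": [0, 0, -110], "turn": [0, 0, 0], "gripper": 0.9}
    - {"xyz": [0, 0, -150], "turn": [0, 0, 0], "gripper": 1}

```text
time_s: 6.1
eef_pos: [0.6398, 0.1437, 0.1872]
ee_rot: [0.001, 0.0, 1.0, 0.0]
ft_force: [0.5, -0.2, 0.4]
finger_gap: 0.998
finger_force: 0.0
```

```bash
python3 -c "
from h import *
go(.55,-.20,.18,None)
go(.3785,-.292,.18,41.5)"
```

```text
now [0.6398 0.1437 0.1872] yaw 90.0 q [-0.23  0.57 -0.09  1.82  0.07  0.75  1.21] shift [  89.5 -343.7    6.7] turn [ 0.001  0.003 -0.   ]
now [0.6398 0.1437 0.1872] yaw 90.0 q [-0.23  0.57 -0.09  1.82  0.07  0.75  1.21] shift [ 260.9 -435.9    6.1] turn [0.002 0.002 0.846]
```

Call:
move_arm:
  commands:
    - {"xyz": [261, -436, 0], "turn": [0, 0, 0], "gripper": 1}
    - {"xyz": [261, -436, 0], "turn": [0, 0, 0], "gripper": 1}
    - {"xyz": [261, -436, 0], "turn": [0, 0, 0], "gripper": 1}
    - {"xyz": [261, -436, 0], "turn": [0, 0, 0], "gripper": 1}
    - {"xyz": [261, -436, 0], "turn": [0, 0, 0], "gripper": 1}
    - {"xyz": [261, -436, 0], "turn": [0, 0, 0], "gripper": 1}
    - {"xyz": [261, -436, 0], "turn": [0, 0, 0], "gripper": 1}
    - {"xyz": [261, -436, 0], "turn": [0, 0, 0], "gripper": 0.8}
    - {"xyz": [261, -436, 40], "turn": [0, 0, 0], "gripper": 0.8}
    - {"xyz": [261, -436, 80], "turn": [0, 0, 0], "gripper": 0.8}
    - {"xyz": [261, -436, 110], "turn": [0, 0, 0], "gripper": 0.8}
    - {"xyz": [261, -436, 110], "turn": [0, 0, 0], "gripper": 0.8}

```text
time_s: 7.6
eef_pos: [0.3765, -0.2916, 0.0728]
ee_rot: [-0.002, 0.0, 1.0, 0.001]
ft_force: [0.6, 0.1, -0.2]
finger_gap: 0.798
finger_force: 0.0
```

```bash
python3 -c "
from h import *
go(.3785,-.292,.023,90)"
```

```text
now [ 0.3765 -0.2916  0.0728] yaw 90.0 q [ 0.61  0.6  -0.06  2.27  0.12  0.28  2.02] shift [-2.2 -0.5 49.8] turn [ 0.002 -0.004 -0.001]
```

Call:
move_arm:
  commands:
    - {"xyz": [-2, -1, 30], "turn": [0, 0, 0], "gripper": 0.8}
    - {"xyz": [-2, -1, 50], "turn": [0, 0, 0], "gripper": 0.8}
    - {"xyz": [-2, -1, 50], "turn": [0, 0, 0], "gripper": 0.3}
    - {"xyz": [-2, -1, 50], "turn": [0, 0, 0], "gripper": 0.3}
    - {"xyz": [-2, -1, 50], "turn": [0, 0, 0], "gripper": 0.3}
    - {"xyz": [-2, -1, 50], "turn": [0, 0, 0], "gripper": 0.3}
    - {"xyz": [-2, -1, 50], "turn": [0, 0, 0], "gripper": 0.3}
    - {"xyz": [-2, -1, 50], "turn": [0, 0, 0], "gripper": 0.7}
    - {"xyz": [-2, -1, 50], "turn": [0, 0, 0], "gripper": 0.8}
    - {"xyz": [-2, -1, 50], "turn": [0, 0, 0.18], "gripper": 0.8}
    - {"xyz": [-2, -1, 50], "turn": [0, 0, 0.36], "gripper": 0.8}
    - {"xyz": [-2, -1, 50], "turn": [0, 0, 0.54], "gripper": 0.8}
    - {"xyz": [-2, -1, 50], "turn": [0, 0, 0.72], "gripper": 0.8}
    - {"xyz": [-2, -1, 50], "turn": [0, 0, 0.9], "gripper": 0.8}
    - {"xyz": [-2, -1, 50], "turn": [0, 0, 1.08], "gripper": 0.8}
    - {"xyz": [-2, -1, 50], "turn": [0, 0, 1.26], "gripper": 0.8}
    - {"xyz": [-2, -1, 50], "turn": [0, 0, 1.44], "gripper": 0.8}
    - {"xyz": [-2, -1, 50], "turn": [0, 0, 1.57], "gripper": 0.8}
    - {"xyz": [-2, -1, 50], "turn": [0, 0, 1.57], "gripper": 0.8}
    - {"xyz": [-2, -1, 50], "turn": [0, 0, 1.57], "gripper": 0.8}
  force: 25

```text
time_s: 10.1
eef_pos: [0.3795, -0.2933, 0.0243]
ee_rot: [-0.0, 0.706, 0.708, 0.0]
ft_force: [-0.3, -1.3, -0.3]
finger_gap: 0.801
finger_force: 0.0
```

Call:
move_arm:
  commands:
    - {"xyz": [0, 0, 0], "turn": [0, 0, 0], "gripper": 0.3}
    - {"xyz": [0, 0, 0], "turn": [0, 0, 0], "gripper": 0.3}
    - {"xyz": [0, 0, 0], "turn": [0, 0, 0], "gripper": 0.3}
    - {"xyz": [0, 0, 0], "turn": [0, 0, 0], "gripper": 0.3}
    - {"xyz": [0, 0, 0], "turn": [0, 0, 0], "gripper": 0.3}
    - {"xyz": [0, 0, 0], "turn": [0, 0, 0], "gripper": 0.3}
    - {"xyz": [0, 0, -50], "turn": [0, 0, 0], "gripper": 0.3}
    - {"xyz": [0, 0, -110], "turn": [0, 0, 0], "gripper": 0.3}
    - {"xyz": [0, 0, -160], "turn": [0, 0, 0], "gripper": 0.3}
    - {"xyz": [0, 0, -160], "turn": [0, 0, 0], "gripper": 0.3}
  force: 40

```text
time_s: 11.35
eef_pos: [0.3815, -0.2947, 0.1872]
ee_rot: [0.004, 0.707, 0.707, 0.001]
ft_force: [1.1, -0.1, -1.4]
finger_gap: 0.418
finger_force: 41.2
```

```bash
python3 -c "
from h import *
p,d=ctrl.capture('scene');np.savez('pics/s1.npz',p=p,d=d)
x=ctrl.read_state()['eef_pos'];u,v=proj('scene',x).astype(int);print(u,v)
cv2.imwrite('pics/s1.png',cv2.resize(p[v-35:v+35,u-45:u+45],None,fx=7,fy=7,interpolation=cv2.INTER_CUBIC)[:,:,::-1])
go(.635,.248,.18,-39.9)"
```

```text
151 136
now [ 0.3805 -0.2935  0.1854] yaw 0.1 q [ 0.16  0.44  0.54  2.22 -0.41  0.57  1.  ] shift [541.2 255.    5.4] turn [0.003 0.    0.697]
```

View pics/s1.png

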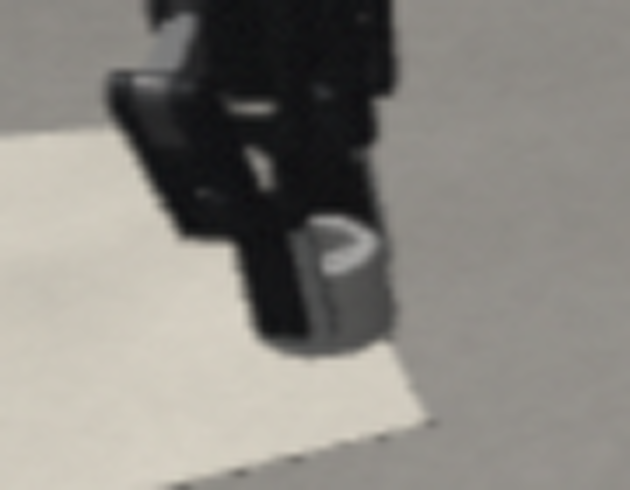

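The collar is held level near crop pixel (340,290), with its flat side still near-right. Now to the post.

Call:
move_arm:
  commands:
    - {"xyz": [50, 24, 0], "turn": [0, 0, 0.1], "gripper": 0.3}
    - {"xyz": [105, 50, 0], "turn": [0, 0, 0.25], "gripper": 0.3}
    - {"xyz": [160, 75, 0], "turn": [0, 0, 0.4], "gripper": 0.3}
    - {"xyz": [215, 101, 0], "turn": [0, 0, 0.55], "gripper": 0.3}
    - {"xyz": [270, 127, 0], "turn": [0, 0, 0.7], "gripper": 0.3}
    - {"xyz": [325, 153, 0], "turn": [0, 0, 0.7], "gripper": 0.3}
    - {"xyz": [380, 179, 0], "turn": [0, 0, 0.7], "gripper": 0.3}
    - {"xyz": [435, 205, 0], "turn": [0, 0, 0.7], "gripper": 0.3}
    - {"xyz": [490, 231, 0], "turn": [0, 0, 0.7], "gripper": 0.3}
    - {"xyz": [541, 255, 0], "turn": [0, 0, 0.7], "gripper": 0.3}
    - {"xyz": [541, 255, 20], "turn": [0, 0, 0.7], "gripper": 0.3}
    - {"xyz": [541, 255, 40], "turn": [0, 0, 0.7], "gripper": 0.3}
    - {"xyz": [541, 255, 60], "turn": [0, 0, 0.7], "gripper": 0.3}
    - {"xyz": [541, 255, 60], "turn": [0, 0, 0.7], "gripper": 0.3}
    - {"xyz": [541, 255, 60], "turn": [0, 0, 0.7], "gripper": 0.3}

```text
time_s: 13.28
eef_pos: [0.6349, 0.2466, 0.1246]
ee_rot: [0.0, 0.907, 0.421, 0.0]
ft_force: [0.2, 0.8, -0.4]
finger_gap: 0.415
finger_force: 41.0
```

```bash
python3 -c "
from h import *
p,d=ctrl.capture('scene')
go(.635,.248,.0375,-39.9)
u,v=proj('scene',[.635,.248,.08]).astype(int);print(u,v)
cv2.imwrite('pics/s2.png',cv2.resize(p[v-45:v+40,u-45:u+45],None,fx=7,fy=7,interpolation=cv2.INTER_CUBIC)[:,:,::-1])
"
```

```text
now [0.6352 0.2469 0.1251] yaw -40.2 q [-0.89  0.81  0.72  1.82 -0.72  0.8  -0.5 ] shift [ 0.6 -0.9 87.6] turn [ 0.001 -0.001 -0.005]
421 291
```

View pics/s2.png

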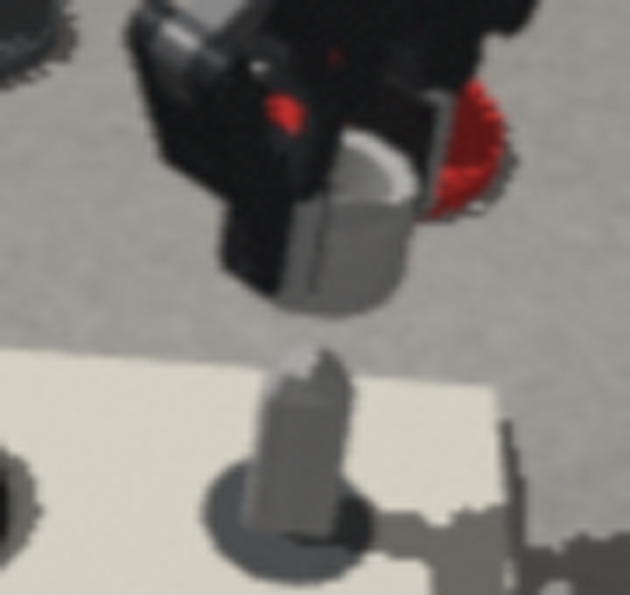

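Call:
move_arm:
  commands:
    - {"xyz": [0, 0, 20], "turn": [0, 0, 0], "gripper": 0.3}
    - {"xyz": [0, 0, 32], "turn": [0, 0, 0], "gripper": 0.3}
    - {"xyz": [0, 0, 36], "turn": [0, 0, 0], "gripper": 0.3}
    - {"xyz": [0, 0, 40], "turn": [0, 0, 0], "gripper": 0.3}
    - {"xyz": [0, 0, 43], "turn": [0, 0, 0], "gripper": 0.3}
    - {"xyz": [0, 0, 46], "turn": [0, 0, 0], "gripper": 0.3}
    - {"xyz": [0, 0, 46], "turn": [0, 0, 0], "gripper": 0.3}

```text
time_s: 14.2
eef_pos: [0.6345, 0.2477, 0.0782]
ee_rot: [-0.0, 0.907, 0.422, -0.0]
ft_force: [-0.2, 0.7, -1.6]
finger_gap: 0.413
finger_force: 41.1
```

Call:
move_arm:
  commands:
    - {"xyz": [0, 0, 6], "turn": [0, 0, 0], "gripper": 0.3}
    - {"xyz": [0, 0, 12], "turn": [0, 0, 0], "gripper": 0.3}
    - {"xyz": [0, 0, 18], "turn": [0, 0, 0], "gripper": 0.3}
    - {"xyz": [0, 0, 24], "turn": [0, 0, 0], "gripper": 0.3}
    - {"xyz": [0, 0, 30], "turn": [0, 0, 0], "gripper": 0.3}
    - {"xyz": [0, 0, 36], "turn": [0, 0, 0], "gripper": 0.3}
    - {"xyz": [0, 0, 39], "turn": [0, 0, 0], "gripper": 0.3}
    - {"xyz": [0, 0, 41], "turn": [0, 0, 0], "gripper": 0.3}
    - {"xyz": [0, 0, 41], "turn": [0, 0, 0], "gripper": 0.3}

```text
time_s: 15.32
eef_pos: [0.6345, 0.2476, 0.0373]
ee_rot: [0.0, 0.907, 0.422, 0.0]
ft_force: [-1.0, -0.2, -1.6]
finger_gap: 0.416
finger_force: 41.1
```

Call:
move_arm:
  commands:
    - {"xyz": [0, 0, 0], "turn": [0, 0, 0], "gripper": 0.6}
    - {"xyz": [0, 0, 0], "turn": [0, 0, 0], "gripper": 0.8}
    - {"xyz": [0, 0, 0], "turn": [0, 0, 0], "gripper": 0.8}
    - {"xyz": [0, 0, -40], "turn": [0, 0, 0], "gripper": 0.8}
    - {"xyz": [0, 0, -90], "turn": [0, 0, 0], "gripper": 0.8}
    - {"xyz": [0, 0, -150], "turn": [0, 0, 0], "gripper": 1}
    - {"xyz": [0, 0, -150], "turn": [0, 0, 0], "gripper": 1}

```text
time_s: 16.2
eef_pos: [0.6383, 0.2475, 0.1931]
ee_rot: [0.001, 0.907, 0.422, 0.005]
ft_force: [0.3, 0.2, -0.3]
finger_gap: 1.002
finger_force: 0.0
```

```bash
python3 -c "
from h import *
go(.4478,.1512,.10,0);go(.4478,.1512,.10,-58)
for n in ('scene','top'):
    p,d=ctrl.capture(n);np.savez('pics/%s2.npz'%n,p=p,d=d)
    if n=='scene':
        W=cloud(n,p,d);Q=obj(W,.635,.248,.022,.02);Q=Q[Q[:,2]<.05];print(len(Q),Q[:,2].min(),np.percentile(Q[:,2],[50,90,97]))
        A=p[225:262,345:393];B=p[285:345,385:445]
        r=lambda a,g:np.clip((cv2.resize(a,(400,400),interpolation=cv2.INTER_CUBIC)-20.)*g,0,255)
        cv2.imwrite('pics/s3.png',np.hstack([r(A,3),r(B,1.3)])[:,:,::-1])
"
```

```text
now [0.6383 0.2475 0.1931] yaw -40.1 q [-0.93  0.73  0.79  1.78 -0.65  0.9  -0.55] shift [-197.2  -84.2   90.9] turn [ 0.009 -0.007 -0.701]
now [0.6383 0.2475 0.1931] yaw -40.1 q [-0.93  0.73  0.79  1.78 -0.65  0.9  -0.55] shift [-197.2  -84.2   90.9] turn [ 0.004 -0.01   0.312]
376 0.020282333647459124 [0.03694112 0.0428755  0.04783965][ WARN:0@0.503] global loadsave.cpp:1063 imwrite_ Unsupported depth image for selected encoder is fallbacked to CV_8U.
```

View pics/s3.png

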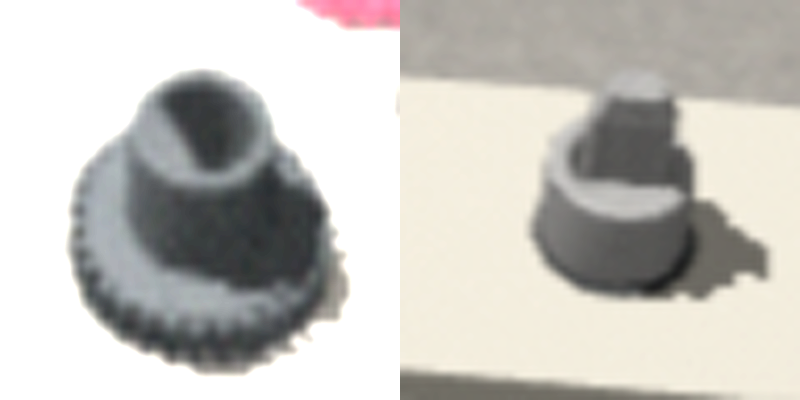

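Collar seated on the post, flats matched (right half, around (620,200)). The disc's chord is confirmed at about −57°. Going to the disc now.

Call:
move_arm:
  commands:
    - {"xyz": [-50, -21, 0], "turn": [0, 0, -0.15], "gripper": 1}
    - {"xyz": [-100, -42, 0], "turn": [0, 0, -0.3], "gripper": 1}
    - {"xyz": [-150, -64, 0], "turn": [0, 0, -0.45], "gripper": 1}
    - {"xyz": [-197, -84, 20], "turn": [0, 0, -0.6], "gripper": 1}
    - {"xyz": [-197, -84, 40], "turn": [0, 0, -0.76], "gripper": 1}
    - {"xyz": [-197, -84, 60], "turn": [0, 0, -0.92], "gripper": 1}
    - {"xyz": [-197, -84, 91], "turn": [0, 0, -1.08], "gripper": 0.9}
    - {"xyz": [-197, -84, 91], "turn": [0, 0, -1.25], "gripper": 0.8}
    - {"xyz": [-197, -84, 91], "turn": [0, 0, -1.25], "gripper": 0.8}
    - {"xyz": [-197, -84, 91], "turn": [0, 0, -1.25], "gripper": 0.8}

```text
time_s: 17.55
eef_pos: [0.443, 0.151, 0.096]
ee_rot: [-0.0, 0.49, 0.872, -0.0]
ft_force: [0.1, -0.0, 0.2]
finger_gap: 0.798
finger_force: 0.0
```

```bash
python3 -c "
from h import *
go(.4478,.1512,.034,32)"
```

```text
now [0.443 0.151 0.096] yaw 31.4 q [-0.63  0.57  0.28  2.29 -0.47  0.34  0.6 ] shift [-2.3  4.3 62. ] turn [-0.001 -0.    -0.011]
```

Call:
move_arm:
  commands:
    - {"xyz": [-2, 4, 30], "turn": [0, 0, 0], "gripper": 0.8}
    - {"xyz": [-2, 4, 62], "turn": [0, 0, 0], "gripper": 0.8}
    - {"xyz": [-2, 4, 62], "turn": [0, 0, 0], "gripper": 0.3}
    - {"xyz": [-2, 4, 62], "turn": [0, 0, 0], "gripper": 0.3}
    - {"xyz": [-2, 4, 62], "turn": [0, 0, 0], "gripper": 0.3}
    - {"xyz": [-2, 4, 62], "turn": [0, 0, 0], "gripper": 0.3}
    - {"xyz": [-2, 4, 62], "turn": [0, 0, 0], "gripper": 0.3}
    - {"xyz": [-2, 4, 62], "turn": [0, 0, 0], "gripper": 0.7}
    - {"xyz": [-2, 4, 62], "turn": [0, 0, 0], "gripper": 0.8}
    - {"xyz": [-2, 4, 62], "turn": [0, 0, 0.18], "gripper": 0.8}
    - {"xyz": [-2, 4, 62], "turn": [0, 0, 0.36], "gripper": 0.8}
    - {"xyz": [-2, 4, 62], "turn": [0, 0, 0.54], "gripper": 0.8}
    - {"xyz": [-2, 4, 62], "turn": [0, 0, 0.72], "gripper": 0.8}
    - {"xyz": [-2, 4, 62], "turn": [0, 0, 0.9], "gripper": 0.8}
    - {"xyz": [-2, 4, 62], "turn": [0, 0, 1.08], "gripper": 0.8}
    - {"xyz": [-2, 4, 62], "turn": [0, 0, 1.26], "gripper": 0.8}
    - {"xyz": [-2, 4, 62], "turn": [0, 0, 1.44], "gripper": 0.8}
    - {"xyz": [-2, 4, 62], "turn": [0, 0, 1.57], "gripper": 0.8}
    - {"xyz": [-2, 4, 62], "turn": [0, 0, 1.57], "gripper": 0.8}
    - {"xyz": [-2, 4, 62], "turn": [0, 0, 1.57], "gripper": 0.8}
  force: 25

```text
time_s: 20.05
eef_pos: [0.4478, 0.1515, 0.0343]
ee_rot: [-0.0, 0.962, 0.273, -0.0]
ft_force: [-0.4, 0.4, -0.2]
finger_gap: 0.802
finger_force: 0.0
```

Call:
move_arm:
  commands:
    - {"xyz": [0, 0, 0], "turn": [0, 0, 0], "gripper": 0.25}
    - {"xyz": [0, 0, 0], "turn": [0, 0, 0], "gripper": 0.25}
    - {"xyz": [0, 0, 0], "turn": [0, 0, 0], "gripper": 0.25}
    - {"xyz": [0, 0, 0], "turn": [0, 0, 0], "gripper": 0.25}
    - {"xyz": [0, 0, 0], "turn": [0, 0, 0], "gripper": 0.25}
    - {"xyz": [0, 0, 0], "turn": [0, 0, 0], "gripper": 0.25}
    - {"xyz": [0, 0, -30], "turn": [0, 0, 0], "gripper": 0.25}
    - {"xyz": [0, 0, -80], "turn": [0, 0, 0], "gripper": 0.25}
    - {"xyz": [0, 0, -140], "turn": [0, 0, 0], "gripper": 0.25}
    - {"xyz": [0, 0, -140], "turn": [0, 0, 0], "gripper": 0.25}
  force: 60

```text
time_s: 21.3
eef_pos: [0.45, 0.1519, 0.1773]
ee_rot: [-0.0, 0.962, 0.272, 0.004]
ft_force: [0.4, 0.1, -2.7]
finger_gap: 0.388
finger_force: 60.9
```

```bash
python3 -c "
from h import *
p,d=ctrl.capture('scene')
x=ctrl.read_state()['eef_pos'];u,v=proj('scene',x).astype(int)
cv2.imwrite('pics/s4.png',cv2.resize(p[v-40:v+40,u-45:u+45],None,fx=7,fy=7,interpolation=cv2.INTER_CUBIC)[:,:,::-1])
go(.6345,.2476,.17,0.6)"
```

```text
now [0.4483 0.1521 0.1754] yaw -58.4 q [-1.07  0.56  0.9   2.25 -0.75  0.66 -0.63] shift [208.6  16.3   6.1] turn [ 0.002 -0.003 -1.029]
```

View pics/s4.png

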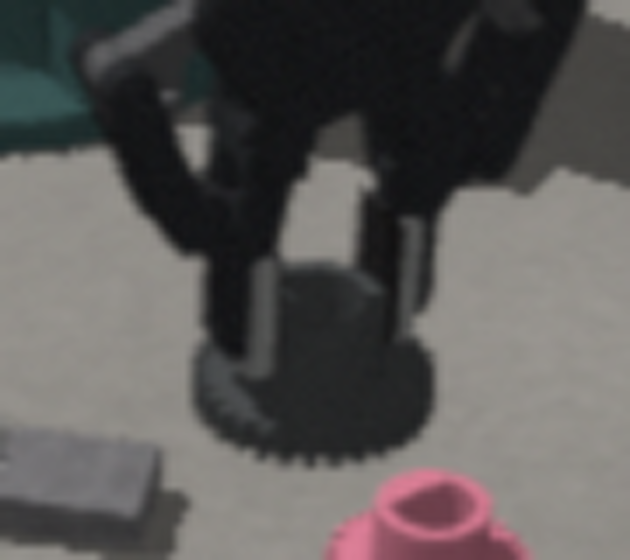

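Disc held level by its hub, at crop pixel (320,380). Moving over the post.

Call:
move_arm:
  commands:
    - {"xyz": [30, 2, 0], "turn": [0, 0, -0.12], "gripper": 0.25}
    - {"xyz": [70, 5, 0], "turn": [0, 0, -0.26], "gripper": 0.25}
    - {"xyz": [110, 9, 0], "turn": [0, 0, -0.42], "gripper": 0.25}
    - {"xyz": [150, 12, 0], "turn": [0, 0, -0.58], "gripper": 0.25}
    - {"xyz": [190, 15, 0], "turn": [0, 0, -0.74], "gripper": 0.25}
    - {"xyz": [209, 16, 0], "turn": [0, 0, -0.9], "gripper": 0.25}
    - {"xyz": [209, 16, 0], "turn": [0, 0, -1.03], "gripper": 0.25}
    - {"xyz": [209, 16, 20], "turn": [0, 0, -1.03], "gripper": 0.25}
    - {"xyz": [209, 16, 40], "turn": [0, 0, -1.03], "gripper": 0.25}
    - {"xyz": [209, 16, 50], "turn": [0, 0, -1.03], "gripper": 0.25}
    - {"xyz": [209, 16, 50], "turn": [0, 0, -1.03], "gripper": 0.25}
    - {"xyz": [209, 16, 50], "turn": [0, 0, -1.03], "gripper": 0.25}

```text
time_s: 22.85
eef_pos: [0.6347, 0.2472, 0.1246]
ee_rot: [0.0, 0.704, 0.711, 0.0]
ft_force: [-0.4, 0.7, -2.6]
finger_gap: 0.391
finger_force: 60.9
```

```bash
python3 -c "
from h import *
go(.6345,.2476,.073,1)"
```

```text
now [0.6347 0.2472 0.1246] yaw 0.6 q [-0.79  0.75  0.54  1.81 -0.55  0.73  0.07] shift [ 0.4 -0.3 51.6] turn [ 0.001  0.    -0.008]
```

Bottom is at about 0.090; descending over the taper.

Call:
move_arm:
  commands:
    - {"xyz": [0, 0, 15], "turn": [0, 0, 0], "gripper": 0.25}
    - {"xyz": [0, 0, 22], "turn": [0, 0, 0], "gripper": 0.25}
    - {"xyz": [0, 0, 26], "turn": [0, 0, 0], "gripper": 0.25}
    - {"xyz": [0, 0, 30], "turn": [0, 0, 0], "gripper": 0.25}
    - {"xyz": [0, 0, 33], "turn": [0, 0, 0], "gripper": 0.25}
    - {"xyz": [0, 0, 36], "turn": [0, 0, 0], "gripper": 0.25}
    - {"xyz": [0, 0, 36], "turn": [0, 0, 0], "gripper": 0.25}

```text
time_s: 23.72
eef_pos: [0.6342, 0.2472, 0.0881]
ee_rot: [-0.0, 0.704, 0.711, -0.0]
ft_force: [0.7, -0.6, -2.6]
finger_gap: 0.385
finger_force: 60.9
```

Call:
move_arm:
  commands:
    - {"xyz": [0, 0, 5], "turn": [0, 0, 0], "gripper": 0.25}
    - {"xyz": [0, 0, 9], "turn": [0, 0, 0], "gripper": 0.25}
    - {"xyz": [0, 0, 12], "turn": [0, 0, 0], "gripper": 0.25}
    - {"xyz": [0, 0, 14], "turn": [0, 0, 0], "gripper": 0.25}
    - {"xyz": [0, 0, 15], "turn": [0, 0, 0], "gripper": 0.25}
    - {"xyz": [0, 0, 15], "turn": [0, 0, 0], "gripper": 0.25}

```text
time_s: 24.48
eef_pos: [0.6343, 0.2472, 0.0733]
ee_rot: [-0.0, 0.704, 0.711, -0.0]
ft_force: [0.9, -1.0, -2.3]
finger_gap: 0.386
finger_force: 60.9
```

Call:
move_arm:
  commands:
    - {"xyz": [0, 0, 1], "turn": [0, 0, 0], "gripper": 0.25}
    - {"xyz": [0, 0, 1], "turn": [0, 0, 0], "gripper": 0.6}
    - {"xyz": [0, 0, 1], "turn": [0, 0, 0], "gripper": 0.8}
    - {"xyz": [0, 0, 0], "turn": [0, 0, 0], "gripper": 0.8}
    - {"xyz": [0, 0, -40], "turn": [0, 0, 0], "gripper": 0.8}
    - {"xyz": [0, 0, -90], "turn": [0, 0, 0], "gripper": 0.8}
    - {"xyz": [0, 0, -120], "turn": [0, 0, 0], "gripper": 1}
    - {"xyz": [0, 0, -120], "turn": [0, 0, 0], "gripper": 1}

```text
time_s: 25.48
eef_pos: [0.6363, 0.2474, 0.1965]
ee_rot: [0.001, 0.704, 0.711, 0.003]
ft_force: [-1.0, -0.6, -0.7]
finger_gap: 0.998
finger_force: 0.0
```

```bash
python3 -c "
from h import *
go(.4765,.0065,.12,90)
p,d=ctrl.capture('scene');W=cloud('scene',p,d);Q=obj(W,.635,.248,.045,.03)
T=Q[Q[:,2]>.062];print(len(T),np.percentile(T[:,2],[50,90,99]),T.min(0),T.max(0))
D=Q[(Q[:,2]>.043)&(Q[:,2]<.053)];print(len(D),np.median(D[:,2]),D.min(0),D.max(0))
cv2.imwrite('pics/s5.png',cv2.resize(p[260:360,310:460],None,fx=5,fy=5,interpolation=cv2.INTER_CUBIC)[:,:,::-1])
"
```

```text
now [0.6363 0.2474 0.1965] yaw 0.6 q [-0.83  0.67  0.61  1.77 -0.49  0.85  0.02] shift [-239.5 -162.6   75. ] turn [ 0.006  0.003 -1.561]
11881 [0.42736981 0.52121218 0.53085562] [0.59207278 0.20362398 0.06215315] [0.67966435 0.28823557 0.53442818]
534 0.04783201095864616 [0.60675819 0.21435238 0.04301771] [0.6683369  0.27743634 0.05279971]
```

View pics/s5.png

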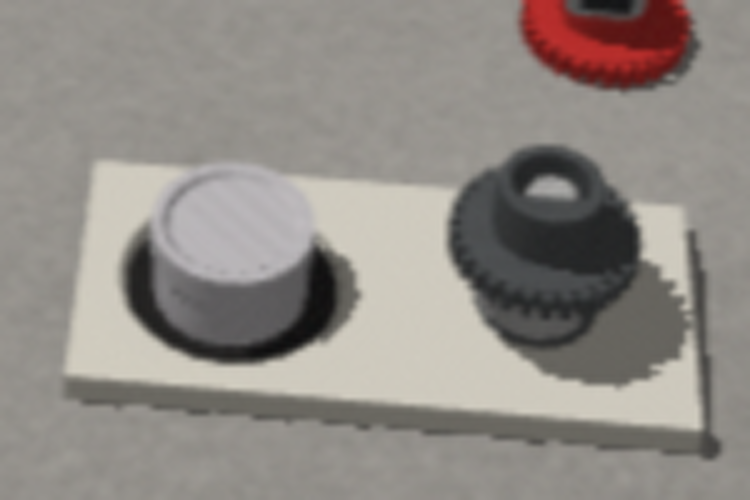

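Tin stands in its recess (235,255) and the disc sits level and fully down on the collar (545,220), flange top at 48 mm as expected. Next, the stopper.

Call:
move_arm:
  commands:
    - {"xyz": [-50, -34, 0], "turn": [0, 0, -0.17], "gripper": 1}
    - {"xyz": [-100, -68, 0], "turn": [0, 0, -0.34], "gripper": 1}
    - {"xyz": [-150, -102, 0], "turn": [0, 0, -0.51], "gripper": 1}
    - {"xyz": [-200, -136, 0], "turn": [0, 0, -0.68], "gripper": 0.9}
    - {"xyz": [-239, -163, 0], "turn": [0, 0, -0.85], "gripper": 0.8}
    - {"xyz": [-239, -163, 0], "turn": [0, 0, -1.02], "gripper": 0.8}
    - {"xyz": [-239, -163, 20], "turn": [0, 0, -1.19], "gripper": 0.8}
    - {"xyz": [-239, -163, 50], "turn": [0, 0, -1.36], "gripper": 0.8}
    - {"xyz": [-239, -163, 75], "turn": [0, 0, -1.56], "gripper": 0.8}
    - {"xyz": [-239, -163, 90], "turn": [0, 0, -1.56], "gripper": 0.8}
    - {"xyz": [-239, -163, 90], "turn": [0, 0, -1.56], "gripper": 0.8}
    - {"xyz": [-239, -163, 90], "turn": [0, 0, -1.56], "gripper": 0.8}

```text
time_s: 27.02
eef_pos: [0.4739, 0.0066, 0.1036]
ee_rot: [0.0, 0.001, 1.0, -0.0]
ft_force: [0.0, 0.2, -0.1]
finger_gap: 0.803
finger_force: 0.0
```

```bash
python3 -c "
from h import *
go(.4765,.0065,.027,90)"
```

```text
now [0.4739 0.0066 0.1036] yaw 89.9 q [-0.19  0.54  0.1   2.27 -0.16  0.34  1.62] shift [-2.5 -0.1 76.6] turn [-0.     0.    -0.002]
```

Call:
move_arm:
  commands:
    - {"xyz": [-2, 0, 40], "turn": [0, 0, 0], "gripper": 0.8}
    - {"xyz": [-2, 0, 77], "turn": [0, 0, 0], "gripper": 0.8}
    - {"xyz": [-2, 0, 77], "turn": [0, 0, 0], "gripper": 0.15}
    - {"xyz": [-2, 0, 77], "turn": [0, 0, 0], "gripper": 0.15}
    - {"xyz": [-2, 0, 77], "turn": [0, 0, 0], "gripper": 0.15}
    - {"xyz": [-2, 0, 77], "turn": [0, 0, 0], "gripper": 0.15}
    - {"xyz": [-2, 0, 77], "turn": [0, 0, 0], "gripper": 0.15}
    - {"xyz": [-2, 0, 77], "turn": [0, 0, 0], "gripper": 0.15}
    - {"xyz": [-2, 0, 77], "turn": [0, 0, 0], "gripper": 0.15}
    - {"xyz": [-2, 0, 57], "turn": [0, 0, 0], "gripper": 0.15}
    - {"xyz": [-2, 0, 17], "turn": [0, 0, 0], "gripper": 0.15}
    - {"xyz": [-2, 0, -43], "turn": [0, 0, 0], "gripper": 0.15}
    - {"xyz": [-2, 0, -43], "turn": [0, 0, 0], "gripper": 0.15}
  force: 40

```text
time_s: 28.65
eef_pos: [0.4786, 0.0067, 0.1508]
ee_rot: [0.005, 0.001, 1.0, 0.001]
ft_force: [1.0, 0.4, 0.3]
finger_gap: 0.313
finger_force: 39.6
```

```bash
python3 -c "
from h import *
go(.6127,-.2388,.145,90)"
```

```text
now [0.4786 0.0067 0.1508] yaw 89.9 q [-0.22  0.45  0.14  2.24 -0.15  0.45  1.61] shift [-134.3 -245.4    6.9] turn [ 0.001  0.01  -0.001]
```

Call:
move_arm:
  commands:
    - {"xyz": [-22, -40, 0], "turn": [0, 0, 0], "gripper": 0.15}
    - {"xyz": [-50, -92, 0], "turn": [0, 0, 0], "gripper": 0.15}
    - {"xyz": [-79, -145, 0], "turn": [0, 0, 0], "gripper": 0.15}
    - {"xyz": [-107, -195, 0], "turn": [0, 0, 0], "gripper": 0.15}
    - {"xyz": [-134, -245, 0], "turn": [0, 0, 0], "gripper": 0.15}
    - {"xyz": [-134, -245, 30], "turn": [0, 0, 0], "gripper": 0.15}
    - {"xyz": [-134, -245, 60], "turn": [0, 0, 0], "gripper": 0.15}
    - {"xyz": [-134, -245, 90], "turn": [0, 0, 0], "gripper": 0.15}
    - {"xyz": [-134, -245, 90], "turn": [0, 0, 0], "gripper": 0.15}
    - {"xyz": [-134, -245, 90], "turn": [0, 0, 0], "gripper": 0.15}

```text
time_s: 29.9
eef_pos: [0.6097, -0.2386, 0.0568]
ee_rot: [0.0, 0.0, 1.0, -0.0]
ft_force: [0.6, 0.7, -0.6]
finger_gap: 0.316
finger_force: 39.6
```

```bash
python3 -c "
from h import *
go(.6127,-.2388,.0345,90)"
```

```text
now [ 0.6097 -0.2386  0.0568] yaw 90.0 q [ 0.24  0.75  0.1   1.88 -0.13  0.51  2.  ] shift [-3.  -0.2 22.3] turn [-0.     0.    -0.001]
```

Call:
move_arm:
  commands:
    - {"xyz": [-3, 0, 10], "turn": [0, 0, 0], "gripper": 0.15}
    - {"xyz": [-3, 0, 17], "turn": [0, 0, 0], "gripper": 0.15}
    - {"xyz": [-3, 0, 21], "turn": [0, 0, 0], "gripper": 0.15}
    - {"xyz": [-3, 0, 23], "turn": [0, 0, 0], "gripper": 0.15}
    - {"xyz": [-3, 0, 23], "turn": [0, 0, 0], "gripper": 0.15}
    - {"xyz": [-3, 0, 23], "turn": [0, 0, 0], "gripper": 0.45}
    - {"xyz": [-3, 0, 23], "turn": [0, 0, 0], "gripper": 0.6}
    - {"xyz": [-3, 0, 23], "turn": [0, 0, 0], "gripper": 0.7}
    - {"xyz": [-3, 0, -17], "turn": [0, 0, 0], "gripper": 0.8}
    - {"xyz": [-3, 0, -70], "turn": [0, 0, 0], "gripper": 1}
    - {"xyz": [-3, 0, -70], "turn": [0, 0, 0], "gripper": 1}

```text
time_s: 31.28
eef_pos: [0.6157, -0.24, 0.1308]
ee_rot: [0.004, 0.001, 1.0, -0.002]
ft_force: [0.0, -0.7, -0.4]
finger_gap: 1.001
finger_force: 0.0
```

```bash
python3 -c "
from h import *
go(.451,-.1535,.1,90)"
```

```text
now [ 0.6157 -0.24    0.1308] yaw 89.9 q [ 0.22  0.65  0.12  1.85 -0.12  0.64  1.98] shift [165.1  86.4  29.1] turn [-0.003  0.009 -0.001]
```

Call:
move_arm:
  commands:
    - {"xyz": [45, 23, 0], "turn": [0, 0, 0], "gripper": 1}
    - {"xyz": [90, 46, 0], "turn": [0, 0, 0], "gripper": 1}
    - {"xyz": [135, 70, 0], "turn": [0, 0, 0], "gripper": 1}
    - {"xyz": [165, 86, 0], "turn": [0, 0, 0], "gripper": 1}
    - {"xyz": [165, 86, 15], "turn": [0, 0, 0], "gripper": 1}
    - {"xyz": [165, 86, 30], "turn": [0, 0, 0], "gripper": 1}
    - {"xyz": [165, 86, 30], "turn": [0, 0, 0], "gripper": 1}
    - {"xyz": [165, 86, 30], "turn": [0, 0, 0], "gripper": 1}

```text
time_s: 32.28
eef_pos: [0.4484, -0.1529, 0.0959]
ee_rot: [0.0, 0.001, 1.0, -0.0]
ft_force: [0.6, -0.7, 0.4]
finger_gap: 0.996
finger_force: 0.0
```

```bash
python3 -c "
from h import *
go(.451,-.1535,.027,90)"
```

```text
now [ 0.4484 -0.1529  0.0959] yaw 89.9 q [ 0.17  0.55  0.09  2.28 -0.15  0.32  1.95] shift [-2.6 -0.6 68.9] turn [-0.     0.    -0.001]
```

Call:
move_arm:
  commands:
    - {"xyz": [-2, -1, 30], "turn": [0, 0, 0], "gripper": 1}
    - {"xyz": [-2, -1, 55], "turn": [0, 0, 0], "gripper": 1}
    - {"xyz": [-2, -1, 69], "turn": [0, 0, 0], "gripper": 1}
    - {"xyz": [-2, -1, 69], "turn": [0, 0, 0], "gripper": 0.5}
    - {"xyz": [-2, -1, 69], "turn": [0, 0, 0], "gripper": 0.5}
    - {"xyz": [-2, -1, 69], "turn": [0, 0, 0], "gripper": 0.5}
    - {"xyz": [-2, -1, 69], "turn": [0, 0, 0], "gripper": 0.5}
    - {"xyz": [-2, -1, 69], "turn": [0, 0, 0], "gripper": 0.5}
    - {"xyz": [-2, -1, 69], "turn": [0, 0, 0], "gripper": 0.5}
    - {"xyz": [-2, -1, 50], "turn": [0, 0, 0], "gripper": 0.5}
    - {"xyz": [-2, -1, 10], "turn": [0, 0, 0], "gripper": 0.5}
    - {"xyz": [-2, -1, -40], "turn": [0, 0, 0], "gripper": 0.5}
    - {"xyz": [-2, -1, -40], "turn": [0, 0, 0], "gripper": 0.5}
  force: 40

```text
time_s: 33.9
eef_pos: [0.4516, -0.154, 0.1393]
ee_rot: [0.004, 0.0, 1.0, -0.001]
ft_force: [0.1, 0.1, -1.0]
finger_gap: 0.677
finger_force: 43.3
```

```bash
python3 -c "
from h import *
go(.604,-.1352,.06,90)"
```

```text
now [ 0.4516 -0.154   0.1393] yaw 90.0 q [ 0.14  0.47  0.12  2.25 -0.13  0.42  1.94] shift [-151.8   19.    80.4] turn [-0.002  0.007 -0.001]
```

Call:
move_arm:
  commands:
    - {"xyz": [-30, 4, 0], "turn": [0, 0, 0], "gripper": 0.5}
    - {"xyz": [-75, 9, 0], "turn": [0, 0, 0], "gripper": 0.5}
    - {"xyz": [-120, 15, 0], "turn": [0, 0, 0], "gripper": 0.5}
    - {"xyz": [-152, 19, 0], "turn": [0, 0, 0], "gripper": 0.5}
    - {"xyz": [-152, 19, 20], "turn": [0, 0, 0], "gripper": 0.5}
    - {"xyz": [-152, 19, 50], "turn": [0, 0, 0], "gripper": 0.5}
    - {"xyz": [-152, 19, 80], "turn": [0, 0, 0], "gripper": 0.5}
    - {"xyz": [-152, 19, 80], "turn": [0, 0, 0], "gripper": 0.5}
    - {"xyz": [-152, 19, 80], "turn": [0, 0, 0], "gripper": 0.5}

```text
time_s: 35.02
eef_pos: [0.6015, -0.1346, 0.0562]
ee_rot: [-0.0, 0.0, 1.0, 0.0]
ft_force: [0.0, -0.6, -0.8]
finger_gap: 0.675
finger_force: 43.3
```

```bash
python3 -c "
from h import *
go(.604,-.1352,.0340,90)"
```

```text
now [ 0.6015 -0.1346  0.0562] yaw 90.0 q [ 0.07  0.72  0.11  1.97 -0.16  0.45  1.87] shift [-2.5 -0.6 22.2] turn [ 0.    -0.    -0.001]
```

Call:
move_arm:
  commands:
    - {"xyz": [-2, 0, 10], "turn": [0, 0, 0], "gripper": 0.5}
    - {"xyz": [-2, 0, 17], "turn": [0, 0, 0], "gripper": 0.5}
    - {"xyz": [-2, 0, 20], "turn": [0, 0, 0], "gripper": 0.5}
    - {"xyz": [-2, 0, 22], "turn": [0, 0, 0], "gripper": 0.5}
    - {"xyz": [-2, 0, 22], "turn": [0, 0, 0], "gripper": 0.5}
    - {"xyz": [-2, 0, 22], "turn": [0, 0, 0], "gripper": 0.75}
    - {"xyz": [-2, 0, 22], "turn": [0, 0, 0], "gripper": 0.85}
    - {"xyz": [-2, 0, 22], "turn": [0, 0, 0], "gripper": 0.9}
    - {"xyz": [-2, 0, 22], "turn": [0, 0, 0], "gripper": 0.9}
    - {"xyz": [-2, 0, -10], "turn": [0, 0, 0], "gripper": 0.9}
    - {"xyz": [-2, 0, -70], "turn": [0, 0, 0], "gripper": 0.9}
    - {"xyz": [-2, 0, -130], "turn": [0, 0, 0], "gripper": 0.9}
    - {"xyz": [120, 0, -180], "turn": [0, 0, 0], "gripper": 0.9}
    - {"xyz": [120, 0, -180], "turn": [0, 0, 0], "gripper": 0.9}
    - {"xyz": [120, 0, -180], "turn": [0, 0, 0], "gripper": 0.9}
    - {"xyz": [120, 0, -180], "turn": [0, 0, 0], "gripper": 0.9}

```text
time_s: 37.02
eef_pos: [0.4819, -0.1345, 0.2368]
ee_rot: [0.001, 0.0, 1.0, -0.0]
ft_force: [0.1, 1.6, -0.1]
finger_gap: 0.9
finger_force: 0.0
```

```bash
python3 -c "
from h import *
p,d=ctrl.capture('scene');cv2.imwrite('pics/s6.png',cv2.resize(p[230:360,100:460],None,fx=2.2,fy=2.2,interpolation=cv2.INTER_CUBIC)[:,:,::-1])
pt,dt=ctrl.capture('top');W={'scene':cloud('scene',p,d),'top':cloud('top',pt,dt)}
th=np.radians([1.6,4.9])
for k,x,y,zl,c,t in (('tin',.638,.144,.03,(.6365,.196),th[0]),('sieve',.604,-.135,.03,(.6083,-.187),th[1]),('stop',.6127,-.2388,.03,(.6083,-.187),th[1]),('disc',.635,.248,.06,(.6365,.196),th[0]),('va',.554,.001,.04,(0,0),0),('vb',.678,-.007,.04,(0,0),0)):
  for n in W:
    Q=obj(W[n],x,y,.04,zl);Q=Q[Q[:,2]<.1]
    if len(Q)<5: print(k,n,'none');continue
    zt=np.percentile(Q[:,2],97);T=Q[Q[:,2]>zt-.006];m=(T.min(0)+T.max(0))[:2]/2-c
    print(k,n,'ztop %.4f'%zt,'in frame',np.round([np.cos(t)*m[0]+np.sin(t)*m[1],-np.sin(t)*m[0]+np.cos(t)*m[1]],4))
"
```

```text
tin scene ztop 0.0419 in frame [ 0.0016 -0.0537]
tin top ztop 0.0429 in frame [-0.     -0.0514]
sieve scene ztop 0.0417 in frame [0.0005 0.0521]
sieve top ztop 0.0438 in frame [-0.0003  0.0552]
stop scene ztop 0.0421 in frame [ 0.0006 -0.0525]
stop top ztop 0.0447 in frame [-0.0001 -0.0474]
disc scene ztop 0.0717 in frame [0.0012 0.0499]
disc top ztop 0.0733 in frame [-0.0015  0.0529]
va scene ztop 0.0555 in frame [5.555e-01 5.000e-04]
va top ztop 0.0571 in frame [0.553  0.0025]
vb scene ztop 0.0554 in frame [ 0.6795 -0.0081]
vb top ztop 0.0570 in frame [ 0.6772 -0.0053]
```

View pics/s6.png

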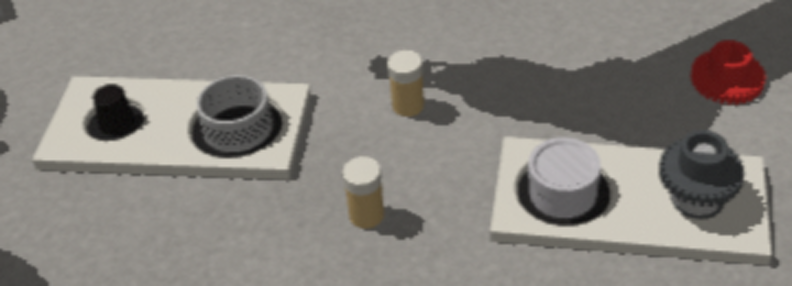

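```bash
python3 -c "
from h import *
p,d=ctrl.capture('scene');cv2.imwrite('pics/s7.png',np.clip(cv2.resize(p[255:310,125:235],None,fx=7,fy=7,interpolation=cv2.INTER_CUBIC)*1.8,0,255).astype(np.uint8)[:,:,::-1])
X=np.array([.6127,-.2388,0]);print([((proj('scene',X+[0,0,z])-[125,255])*7).round() for z in (.006,.04)])"
```

```text
[array([194., 215.]), array([166., 122.])]
```

View pics/s7.png

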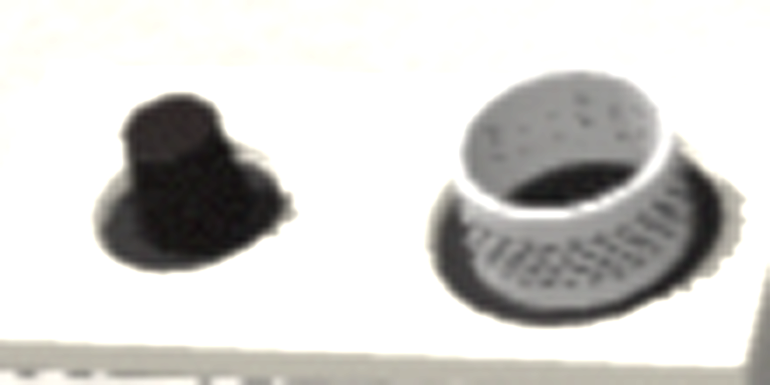

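The stopper's top centre at (173,127) matches the predicted upright position (166,122). The sieve ring stands flat in its recess.

```bash
python3 -c "
from bench import ctrl
print(ctrl.hand_in())"
```

```text
the job is handed in; nothing more can be done
None
```

Both kits are made up and handed in at about 37 s of the 144 s. The final camera check showed every part seated upright within its limits and the vials where they were, but the hand-in returned no verdict.

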